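# Bar a bench compressor just past compression and set its brake

## Robot

A 6-joint arm with a two-finger parallel gripper is mounted at the origin on the work surface. World frame = base frame: x ahead of the robot, y to its left, z up, the work surface at z = 0. Lengths are in m, angles in rad, forces in N, time in s.
With the tool pointing down it reaches from about 0.375 to 0.9 m from the base axis. Payload 3.1 kg.
Tool frame: the origin (TCP) lies on the centre line of the jaws, within the pads' length; the fingertips stand robot.tip_reach ahead of it and the grasp point (between the pads) is the TCP (robot.tip_reach is the distance from the TCP to the fingertips, in m); z points along the fingers, y is the direction in which the jaws open and shut (so a half turn about z gives the same grasp; the last joint's range is limited). The gripper opens to 87 mm and grips with 3 to 60 N. Pads are 19 mm wide; open, the fingers measure 117 mm over their backs; the gripper's body (75 mm by 190 mm) begins 51 mm behind the grasp point.
Start: joints at [-1.476, 0.527, 1.433, -0, 1.181, -0.178], TCP at [0.168, -0.602, 0.217] pointing down, gripper open.
Joint ranges: [-3.08, 3.08], [-0.75, 2.2], [0.22, 2.44], [-1.43, 4.57], [0, 2.65], [-2.85, 2.85]. Speed limits (rad/s): [2.79, 2.79, 3.14, 3.14, 3.14, 3.14].

## Interface

Orientations are given as a unit quaternion [x, y, z, w].
In Python, from rig import telemetry, viewer, robot gives the robot as it stands. The module is installed in compiled form; this text tells all that it offers.
- The arm moves only by the tool step_arm, never from a script. Its argument "targets" is a list of rows, each an object of numbers: "dx", "dy", "dz": the shift along the tool's x, y, z in m; "rx", "ry", "rz": the turn, a rotation vector about the tool's x, y, z in degrees. In form: [{"dx": .., "dy": .., "dz": .., "rx": .., "ry": .., "rz": ..}, ...]. A call has exactly 5 rows; each row is the pose to reach, as a shift and turn from the pose measured when the call began, along the tool's axes at that moment; what a row does not reach only later rows make up. A row lasts 1/8 s, in which the tool goes at most 62.5 mm and 10.7 degrees, less where a joint would pass 70% of its speed; a pose out of reach is approached as far as the arm can. A call with a gripper value outside its range is refused whole. "gripper" is the opening, from 0 (shut) to 1 (fully open), set as the call begins (left out, the last holds). The fingers move at their own pace and stop on an object; "force" is the grip in N (left out, the last holds). Time passes only in rows, so rows that repeat a pose let the fingers close, or fill a call up. It gives the time, the measured TCP pose, the force and the opening at its end, in the units of the state.
- telemetry.get_obs(): the state, without advancing time (a new reading comes with each control period).
- viewer.camera(name): name is "scene" or "top"; returns a dict with "img" (384x512x3 uint8, blue, green, red), "depth" (384x512 float32, m along the optical axis (not along the pixel's ray), 0 where there is no reading), "K" (3x3 intrinsics, pixels), "R" (3x3) and "t" (3): a world point X has camera coordinates R X + t. Camera axes: x right, y down, z forward; pixel columns grow to the right and rows downward; lengths in m; the calibration is good to about 2 mm. A picture is of the moment at which its call begins.
- robot.hand_in(): hands the job in, once; it reports no verdict.
The state is a dict: "time": time; "q": joint angles; "joint_velocities": joint speeds; "joint_torque": joint torques, N m; "position": TCP position; "tool_rot": TCP orientation; "ft_force": force on the tool from outside, world axes, zero at the start; "moment": the same for the moment, N m; "grip_width": finger opening in m.
Only numpy, scipy, OpenCV 4.12 (cv2) and the standard library are available. Lean on these libraries where they do the work, as an engineer would, in place of code of your own. Each camera call takes 0.05 s, during which the arm holds its last target.

## Task

Swing the compressor's brake lever fully off, then turn the flywheel clockwise by its spinning handle until you feel the resistance climb to its peak and give way, and stop just past it, without running on. Then swing the brake lever fully back on to lock the wheel there, and let go. Do not turn the wheel while the brake is on, and leave the other things on the bench where they are.

Things in the scene. Friction and masses are not known exactly. Their poses are not given: they have to be found in the camera images.
- hub (a point): Centre of the flywheel, a dark steel wheel 200 mm across, rim 20 mm thick; hub nose 23 mm proud, web 7 mm. The wheel leans back: its face looks up and towards the robot. z is the wheel's axis, 30 degrees from vertical, pointing out of the face to the operator; x points up the slope of the face, away from the robot; y to the operator's left. The frame does not turn with the wheel.
- pump: The compressor's stand: steel base plate 310 x 400 x 12 mm fixed on the bench, with a grey pedestal and crankcase and a finned cylinder sloping up and back behind the wheel. Origin on the bench under the wheel's centre, which is 145 mm up; x away from the operator, y to the left, z up.
- knob (a point): Middle of the black spinning handle on the wheel's face: a round grip 27 mm across, 64 mm long, parallel to the wheel's axis and 70 mm from it; this point is 46 mm, its free end 78 mm, out from the hub point along the axis. It spins freely on its pin, so it can be held at one orientation as it goes round. Where it stands at the peak of resistance differs each time.
- crank (a joint): Shaft and flywheel angle, rad; grows clockwise seen facing the wheel. 0 = top of compression; starts 1.2 to 2 before it; stops at -2.6, 1.2. Pushing slowly, the drag is 4 to 7 N at the handle; from -0.45 it climbs to 13 to 18 N near -0.15, then gives way: back to the drag by 0.15, less until 0.45, then drag again. Just past: 0 to 0.42. Beyond 0.7 is run on too far. Stays where left.
- brake (a joint): Brake lever, rad: 0 fully on (rubber shoe at the wheel's rim), 0.8 fully off (swung outwards, to the right, counter-clockwise from above); a stop at each end. Stays where it is left; takes about 4 N at the grip. Counts as off above 0.6, on below 0.12.
- brake_grip (a point): middle of the brake lever's upright black hand grip, a round post 25 mm across and 62 mm tall, top 34 mm above this point, on the free end of a flat steel arm whose top is 33 mm below this point; 144 mm above the bench.
- brake_pivot (a point): The brake lever's upright pivot axis, right of the flywheel, at the height of the arm (106 mm above the bench); the grip is 110 mm from it, horizontally. Axes as the stand's: x away from the operator, y left, z up. With the brake on, the grip lies straight towards the operator (-x) from the pivot.
- wrench: steel wrench 160 mm long lying on the left of the compressor's base plate; a bystander
- screwdriver: black handled screwdriver lying left of the compressor; a bystander
- oil: grey bottle 60 mm across, 150 mm tall, left; a bystander
- mug: white mug 80 mm across, 90 mm tall, left; a bystander
- carton: small cardboard box 100 x 140 x 70 mm, right; a bystander
- tray: grey open tray 120 x 160 x 40 mm, right; a bystander

How it is judged:
On the way, in this order (a step that is already met when the one before it is completed fails the run):
1. the brake lever is swung off (value of joint brake above 0.6 rad), for 0.1 s.
2. with the brake off, the flywheel is turned just past the peak and stopped there (value of joint brake above 0.6 rad and value of joint crank between 0 and 0.42 rad and velocity of joint crank between -0.1 and 0.1 rad/s), for 0.3 s.
At the end, for the whole second after the job is handed in: The brake is fully on (joint brake below 0.12 rad), and the flywheel rests just past the top of compression (joint crank between 0 and 0.42 rad) (value of joint crank between 0 and 0.42 rad and velocity of joint crank between -0.1 and 0.1 rad/s and value of joint brake below 0.12 rad); the robot touches nothing.
It fails at once if the flywheel is run on more than 0.7 rad past the top of compression (value of joint crank above 0.7 rad).
It fails at once if the flywheel is turned while the brake is on (value of joint brake below 0.4 rad and (velocity of joint crank above 0.2 rad/s or velocity of joint crank below -0.2 rad/s)).
It fails at once if a bystander is moved more than 40 mm (distance of any of wrench, screwdriver, oil, carton, tray, mug from where it was at the start of the episode above 0.04 m).
It also fails if it takes over 69 s, if anything falls off the work surface, if the arm or the gripper's body presses on something with over 40 N, if the wrist force passes 120 N, or if a joint passes its speed limit or range.

## Working session

There is one attempt and no reset: what is moved stays moved. The work goes in short steps, Python scripts to look and compute and a tool call to move; the robot and the scene stay as the last step left them, time stands still between calls to the robot, and variables do not carry over. Pictures are saved under pics/ and viewed, and the job is handed in when it is done.

Besides the shell and the picture viewer there is one more tool, called after ">>>" in YAML: its name, and indented under it one key for each argument. step_arm: Moves the arm, as the interface text tells. Its arguments: {"type":"object","properties":{"targets":{"type":"array"},"gripper":{"type":"number"},"force":{"type":"number"}},"required":["targets"]}

```bash
mkdir -p pics; python3 - <<'E'
from rig import telemetry, viewer, robot
import cv2, numpy as np
o=telemetry.get_obs()
for k,v in o.items(): print(k,np.round(v,3))
print(robot.tip_reach)
for n in("scene","top"):
    c=viewer.camera(n); cv2.imwrite(f"pics/{n}0.png",c["img"]); print(n,c["K"],c["R"],c["t"])
    np.savez(f"{n}0.npz",**c)
E
```

```text
time 0.0
q [-1.476  0.528  1.434 -0.     1.181 -0.178]
joint_velocities [-0.    -0.001 -0.    -0.     0.     0.   ]
joint_torque [ 1.0000e-03 -4.4003e+01 -1.7659e+01  6.3000e-02  5.8000e-02 -0.0000e+00]
position [ 0.168 -0.601  0.216]
tool_rot [ 0.991  0.136  0.    -0.001]
ft_force [-0.166  0.282  0.205]
moment [0.012 0.002 0.035]
grip_width 0.087
0.019
scene [[445.44396829   0.         258.70766593]
 [  0.         445.44396829 191.58347789]
 [  0.           0.           1.        ]] [[-3.19623647e-01  9.47544576e-01  3.03888717e-05]
 [ 8.17329185e-01  2.75715904e-01 -5.05918712e-01]
 [-4.79388910e-01 -1.61678746e-01 -8.62581159e-01]] [ 0.13172598 -0.41749999  1.74720015]
top [[378.9845406    0.         260.74211677]
 [  0.         378.9845406  186.67347686]
 [  0.           0.           1.        ]] [[ 0.01008406 -0.99988174  0.01161081]
 [-0.99791563 -0.01080302 -0.06362149]
 [ 0.0637394  -0.01094504 -0.99790656]] [0.06012483 0.60695212 1.32195359]
```

View pics/scene0.png

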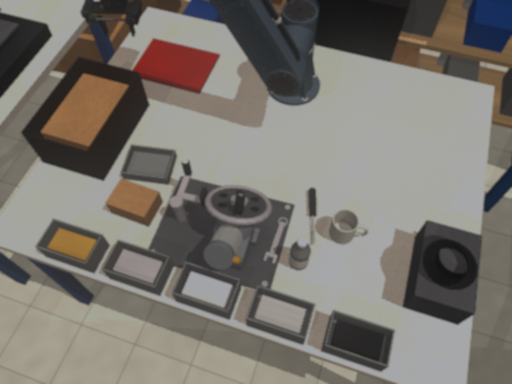

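View pics/top0.png

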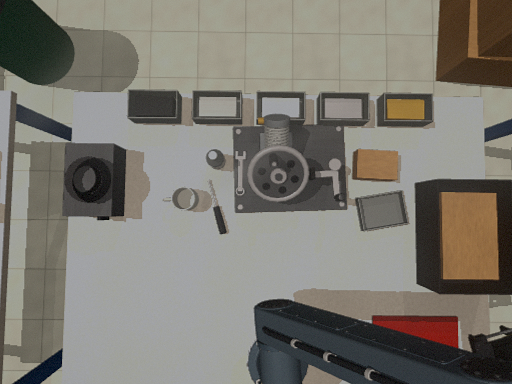

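```bash
python3 - <<'E'
import cv2, numpy as np
a=cv2.imread("pics/top0.png")[105:225,215:365]; cv2.imwrite("pics/topz.png",cv2.resize(a,None,fx=5,fy=5,interpolation=cv2.INTER_CUBIC))
a=cv2.imread("pics/scene0.png")[150:290,140:300]; cv2.imwrite("pics/scz.png",cv2.resize(a,None,fx=4,fy=4,interpolation=cv2.INTER_CUBIC))
E
```

```text
(no output)
```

View pics/topz.png

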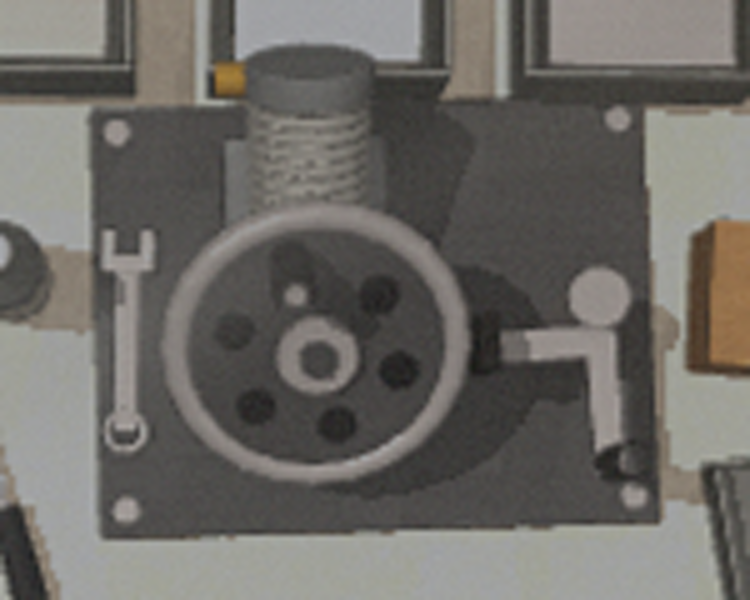

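View pics/scz.png

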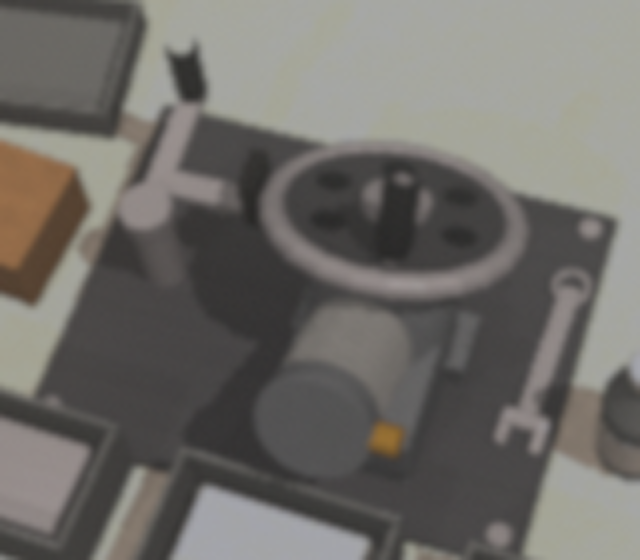

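```bash
cat > h.py <<'E'
import numpy as np
def load(n,i=0): return dict(np.load(f"{n}{i}.npz"))
def ray(c,u,v):
    d=c["R"].T@np.linalg.inv(c["K"])@np.array([u,v,1.]); return -c["R"].T@c["t"], d
def onz(c,u,v,z):
    o,d=ray(c,u,v); return o+d*(z-o[2])/d[2]
def dep(c,u,v):
    o,d=ray(c,u,v); return o+d*c["depth"][int(round(v)),int(round(u))]
def proj(c,X):
    p=c["K"]@(c["R"]@np.asarray(X)+c["t"]); return p[:2]/p[2]
def two(c1,p1,c2,p2):
    o1,d1=ray(c1,*p1);o2,d2=ray(c2,*p2)
    s=np.linalg.lstsq(np.c_[d1,-d2],o2-o1,rcond=None)[0]
    a=o1+d1*s[0];b=o2+d2*s[1]; return (a+b)/2,np.linalg.norm(a-b)
E
python3 - <<'E'
from h import *
np.set_printoptions(precision=4,suppress=True)
t=load("top");s=load("scene")
Z=lambda x,y:(215+(x+.5)/5-.5,105+(y+.5)/5-.5)
S=lambda x,y:(140+(x+.5)/4-.5,150+(y+.5)/4-.5)
b=[onz(t,*Z(*p),.014) for p in [(117,133),(618,119),(126,511),(634,496)]]
for p in b: print("bolt",p)
print("centre",np.mean(b,0)); 
y=b[0]-b[1]+b[2]-b[3]; x=b[0]+b[1]-b[2]-b[3]
print("yaw",np.degrees([np.arctan2(-y[0],y[1]),np.arctan2(x[1],x[0])]),np.linalg.norm(y)/2,np.linalg.norm(x)/2)
for n,p in dict(hubtop=(318,358),pivot=(600,296),griptop=(622,460),pin=(296,295)).items(): print(n,Z(*p),dep(t,*Z(*p)))
print("grip onz",onz(t,*Z(630,458),.178))
for n,p in dict(griptop=(185,52),knobend=(402,180),pivot=(147,207)).items(): print("S",n,S(*p),dep(s,*S(*p)))
print("hub two",two(t,Z(318,358),s,S(397,205)))
print("knobend two",two(t,Z(296,295),s,S(402,180)))
# wheel rim plane
d=t["depth"];pts=[]
img=t["img"].astype(int)
for v in range(143,206):
  for u in range(245,312):
    r=np.hypot(u-278.5,(v-174))
    if 25<=r<=31 and img[v,u].min()>110:
      p=dep(t,u,v)
      if .1<p[2]<.25: pts.append(p)
pts=np.array(pts);c=pts.mean(0);n=np.linalg.svd(pts-c)[2][2];n*=np.sign(n[2])
print(len(pts),"rim c",c,"n",n,np.degrees(np.arccos(n[2])),np.std((pts-c)@n))
# circle fit in plane
e1=np.cross([0,1,0],n);e1/=np.linalg.norm(e1);e2=np.cross(n,e1);q=np.c_[(pts-c)@e1,(pts-c)@e2]
A=np.c_[2*q,np.ones(len(q))];sol=np.linalg.lstsq(A,(q**2).sum(1),rcond=None)[0]
print("centre",c+e1*sol[0]+e2*sol[1],"R",np.sqrt(sol[2]+sol[0]**2+sol[1]**2))
E
```

```text
bolt [0.8048 0.1499 0.014 ]
bolt [ 0.8195 -0.2099  0.014 ]
bolt [0.5345 0.1398 0.014 ]
bolt [ 0.5488 -0.2205  0.014 ]
centre [ 0.6769 -0.0352  0.014 ]
yaw [2.307  2.1918] 0.36036394938113747 0.27075806051581863
hubtop (278.2, 176.2) [0.6305 0.0134 0.1671]
pivot (334.6, 163.8) [ 0.678  -0.1749  0.1192]
griptop (339.0, 196.6) [ 0.5705 -0.1913  0.1092]
pin (273.8, 163.6) [0.6609 0.031  0.2425]
grip onz [ 0.569  -0.1813  0.178 ]
S griptop (185.875, 162.625) [ 0.5722 -0.1791  0.1752]
S knobend (240.125, 194.625) [0.6635 0.0315 0.2474]
S pivot (176.375, 201.375) [ 0.6765 -0.1747  0.1137]
hub two (array([0.6322, 0.0124, 0.1487]), np.float64(0.0001720143053904177))
knobend two (array([0.6609, 0.0307, 0.2428]), np.float64(0.000590953075374254))
594 rim c [0.6536 0.0205 0.1617] n [-0.4852 -0.0174  0.8742] 29.044247601180405 0.004927136169594081
centre [0.6385 0.0143 0.1531] R 0.09080369599772932
```

```bash
cat > plan.py <<'E'
from h import *
from rig import telemetry, viewer, robot
from scipy.spatial.transform import Rotation as Ro
np.set_printoptions(precision=4,suppress=True)
yaw=np.radians(2.25)
sx=np.array([np.cos(yaw),np.sin(yaw),0]);sy=np.array([-sx[1],sx[0],0]);sz=np.array([0,0,1.])
n=-.5*sx+np.sqrt(.75)*sz; fx=np.sqrt(.75)*sx+.5*sz
hub=np.array([.642,.014,.145]); piv=np.array([.678,-.175,.144])
DOWN=np.c_[sx,-sy,-sz]; FACE=np.c_[fx,-sy,-n]
def grip(b): a=np.pi+yaw+b; return piv+.11*np.array([np.cos(a),np.sin(a),0])
def knob(phi,h): return hub+h*n+.07*(np.cos(phi)*fx+np.sin(phi)*sy)
def delta(P,Rg=None,obs=None):
    o=obs or telemetry.get_obs(); R=Ro.from_quat(o["tool_rot"]).as_matrix()
    d=R.T@(np.asarray(P)-o["position"])*1000
    r=Ro.from_matrix(R.T@(Rg if Rg is not None else R)).as_rotvec(degrees=True)
    print("d mm",np.round(d,1),"rot deg",np.round(r,2))
E
python3 - <<'E'
from plan import *
print(grip(0),grip(.8))
delta([.30,-.32,.30],DOWN)
delta(grip(0)+[0,0,.11],DOWN)
t=load("top")
for p in [(418,182),(418,290)]: print(onz(t,*p,.0), dep(t,425,240))
E
```

```text
[ 0.5681 -0.1793  0.144 ] [ 0.6045 -0.2569  0.144 ]
d mm [ 202.6 -235.5  -82.9] rot deg [-0.11 -0.01 13.38]
d mm [ 498.6 -298.7  -36.7] rot deg [-0.11 -0.01 13.38]
[ 0.6305 -0.5011  0.    ] [ 0.4286 -0.4875  0.0793]
[ 0.2466 -0.4948  0.    ] [ 0.4286 -0.4875  0.0793]
```

>>> step_arm:
  targets:
    - {"dx":0.04,"dy":-0.045,"dz":-0.02,"rz":3}
    - {"dx":0.08,"dy":-0.09,"dz":-0.04,"rz":6}
    - {"dx":0.12,"dy":-0.14,"dz":-0.06,"rz":9}
    - {"dx":0.16,"dy":-0.185,"dz":-0.08,"rz":12}
    - {"dx":0.2,"dy":-0.235,"dz":-0.083,"rz":13.4}
  gripper: 1

```text
invalid input
```

```bash
python3 -c "
from plan import *
o=telemetry.get_obs();print(o['position'],o['q'],o['joint_velocities'])
delta(grip(0)+[0,0,.1],DOWN)"
```

```text
[ 0.1684 -0.6012  0.2166] [-1.4765  0.5284  1.4338 -0.      1.1814 -0.1785] [-0.0008 -0.0006 -0.0042 -0.0003  0.0016  0.0018]
d mm [ 498.6 -298.6  -26.7] rot deg [-0.11 -0.01 13.38]
```

>>> step_arm:
  targets:
    - {"dx":0.04,"dy":-0.045,"dz":-0.02,"rx":0,"ry":0,"rz":3}
    - {"dx":0.08,"dy":-0.09,"dz":-0.04,"rx":0,"ry":0,"rz":6}
    - {"dx":0.12,"dy":-0.14,"dz":-0.06,"rx":0,"ry":0,"rz":9}
    - {"dx":0.16,"dy":-0.185,"dz":-0.08,"rx":0,"ry":0,"rz":12}
    - {"dx":0.2,"dy":-0.235,"dz":-0.083,"rx":0,"ry":0,"rz":13.4}
  gripper: 1

```text
time: 0.72
position: [0.295, -0.3284, 0.3005]
tool_rot: [1.0, 0.019, 0.001, 0.0]
ft_force: [0.7, 0.1, -0.0]
grip_width: 0.0871
```

```bash
python3 -c "
from plan import *
o=telemetry.get_obs();print(o['position'],o['q'],o['joint_velocities'])
delta(grip(0)+[0,0,.1],DOWN)"
```

```text
[ 0.295  -0.3284  0.3005] [-1.0938  0.1692  1.7555  0.0012  1.2159  0.4393] [ 0.8388 -0.3996  0.4553  0.0082 -0.0351  1.0131]
d mm [ 278.3 -138.8   56.8] rot deg [ 0.02 -0.08 -0.12]
```

>>> step_arm:
  targets:
    - {"dx":0.055,"dy":-0.028,"dz":0,"rx":0,"ry":0,"rz":0}
    - {"dx":0.11,"dy":-0.056,"dz":0.01,"rx":0,"ry":0,"rz":0}
    - {"dx":0.165,"dy":-0.084,"dz":0.02,"rx":0,"ry":0,"rz":0}
    - {"dx":0.22,"dy":-0.111,"dz":0.04,"rx":0,"ry":0,"rz":0}
    - {"dx":0.278,"dy":-0.139,"dz":0.057,"rx":0,"ry":0,"rz":0}

```text
time: 1.35
position: [0.5634, -0.1808, 0.2445]
tool_rot: [1.0, 0.019, 0.0, 0.0]
ft_force: [0.2, -0.8, -0.1]
grip_width: 0.0869
```

```bash
python3 -c "
from plan import *
import cv2
o=telemetry.get_obs();print(o['position'],o['joint_velocities'])
delta(grip(0),DOWN)
c=viewer.camera('scene');cv2.imwrite('pics/s1.png',cv2.resize(c['img'][100:290,100:320],None,fx=3.5,fy=3))
"
```

```text
[ 0.5634 -0.1808  0.2445] [ 0.7315  0.5991 -0.654  -0.0065  0.0339  0.7336]
d mm [  4.7  -1.3 100.5] rot deg [ 0.02 -0.03 -0.1 ]
```

View pics/s1.png

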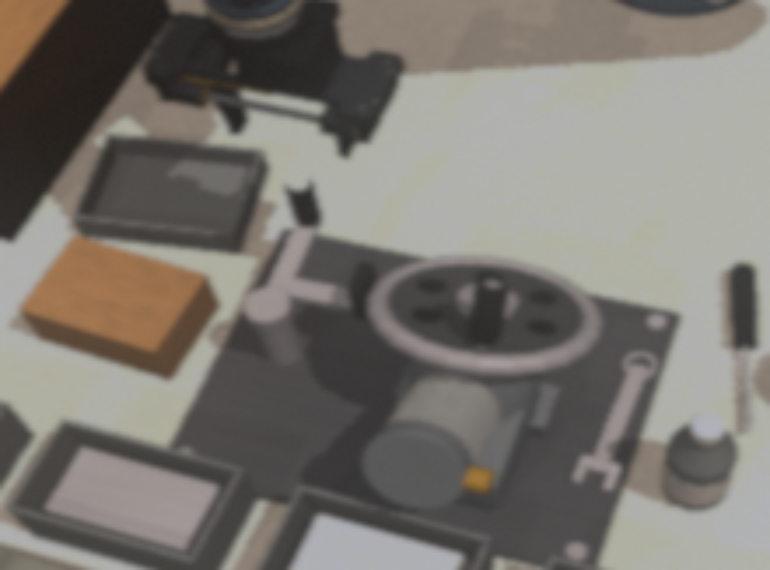

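The gripper hangs straddling the brake grip post (picture about (300,200)), body long side along y. Now I go down and close.

>>> step_arm:
  targets:
    - {"dx":0.005,"dy":-0.001,"dz":0.025,"rx":0,"ry":0,"rz":0}
    - {"dx":0.005,"dy":-0.001,"dz":0.05,"rx":0,"ry":0,"rz":0}
    - {"dx":0.005,"dy":-0.001,"dz":0.075,"rx":0,"ry":0,"rz":0}
    - {"dx":0.005,"dy":-0.001,"dz":0.098,"rx":0,"ry":0,"rz":0}
    - {"dx":0.005,"dy":-0.001,"dz":0.098,"rx":0,"ry":0,"rz":0}

```text
time: 2.02
position: [0.5726, -0.1743, 0.142]
tool_rot: [1.0, 0.02, 0.0, -0.003]
ft_force: [0.2, 0.3, 0.7]
grip_width: 0.087
```

>>> step_arm:
  targets:
    - {"dx":0,"dy":0,"dz":0,"rx":0,"ry":0,"rz":0}
    - {"dx":0,"dy":0,"dz":0,"rx":0,"ry":0,"rz":0}
    - {"dx":0,"dy":0,"dz":0,"rx":0,"ry":0,"rz":0}
    - {"dx":0,"dy":0,"dz":0,"rx":0,"ry":0,"rz":0}
    - {"dx":0,"dy":0,"dz":0,"rx":0,"ry":0,"rz":0}
  gripper: 0
  force: 15

```text
time: 2.65
position: [0.5727, -0.1748, 0.1423]
tool_rot: [1.0, 0.021, 0.0, -0.003]
ft_force: [-1.8, -3.7, -0.2]
grip_width: 0.045
```

```bash
python3 -c "
from plan import *
o=telemetry.get_obs();print(o['position'],o['ft_force'],o['grip_width'])
for b in (0,.16,.32,.48,.64,.8,.84): delta(grip(b),DOWN)"
```

```text
[ 0.5727 -0.1748  0.1423] [-1.7656 -3.692  -0.1724] 0.0450344892858862
d mm [-4.8  4.3 -1.8] rot deg [-0.31 -0.03  0.11]
d mm [-3.4 21.9 -1.9] rot deg [-0.31 -0.03  0.11]
d mm [ 0.8 38.9 -2. ] rot deg [-0.31 -0.03  0.11]
d mm [ 7.6 55.1 -2. ] rot deg [-0.31 -0.03  0.11]
d mm [16.9 70.1 -2.1] rot deg [-0.31 -0.03  0.11]
d mm [28.5 83.3 -2.2] rot deg [-0.31 -0.03  0.11]
d mm [31.7 86.3 -2.2] rot deg [-0.31 -0.03  0.11]
```

>>> step_arm:
  targets:
    - {"dx":-0.004,"dy":0.004,"dz":-0.001,"rx":0,"ry":0,"rz":0}
    - {"dx":-0.004,"dy":0.004,"dz":-0.001,"rx":0,"ry":0,"rz":0}
    - {"dx":-0.004,"dy":0.004,"dz":-0.001,"rx":0,"ry":0,"rz":0}
    - {"dx":-0.004,"dy":0.004,"dz":-0.001,"rx":0,"ry":0,"rz":0}
    - {"dx":-0.004,"dy":0.004,"dz":-0.001,"rx":0,"ry":0,"rz":0}

```text
time: 3.28
position: [0.569, -0.1813, 0.1436]
tool_rot: [1.0, 0.021, 0.001, -0.001]
ft_force: [-1.0, -7.1, 0.2]
grip_width: 0.0243
```

```bash
python3 -c "
from plan import *
o=telemetry.get_obs();print(o['position'],o['ft_force'],o['grip_width'])
for b in (0,.16,.32,.48,.64,.8,.84): delta(grip(b),DOWN)"
```

```text
[ 0.569  -0.1813  0.1436] [-0.9544 -7.0545  0.1888] 0.024295533026179962
d mm [-0.8 -2.1 -0.4] rot deg [-0.09 -0.06  0.12]
d mm [ 0.6 15.5 -0.4] rot deg [-0.09 -0.06  0.12]
d mm [ 4.7 32.6 -0.4] rot deg [-0.09 -0.06  0.12]
d mm [11.5 48.8 -0.5] rot deg [-0.09 -0.06  0.12]
d mm [20.8 63.7 -0.5] rot deg [-0.09 -0.06  0.12]
d mm [32.4 76.9 -0.5] rot deg [-0.09 -0.06  0.12]
d mm [35.6 79.9 -0.5] rot deg [-0.09 -0.06  0.12]
```

>>> step_arm:
  targets:
    - {"dx":0,"dy":0.009,"dz":0,"rx":0,"ry":0,"rz":0}
    - {"dx":0.001,"dy":0.018,"dz":0,"rx":0,"ry":0,"rz":0}
    - {"dx":0.003,"dy":0.027,"dz":0,"rx":0,"ry":0,"rz":0}
    - {"dx":0.006,"dy":0.036,"dz":0,"rx":0,"ry":0,"rz":0}
    - {"dx":0.01,"dy":0.045,"dz":0,"rx":0,"ry":0,"rz":0}

```text
time: 3.9
position: [0.5775, -0.223, 0.1433]
tool_rot: [1.0, 0.021, -0.003, -0.004]
ft_force: [-4.1, 5.2, 4.4]
grip_width: 0.0245
```

```bash
python3 -c "
from plan import *
o=telemetry.get_obs();print(o['position'],o['ft_force'],o['grip_width'])
for b in (.48,.56,.64,.72,.8,.84): delta(grip(b),DOWN)"
```

```text
[ 0.5775 -0.223   0.1433] [-4.0798  5.1857  4.3516] 0.0244718730391771
d mm [ 4.7  6.8 -0.8] rot deg [-0.48  0.38  0.19]
d mm [ 9.1 14.5 -0.9] rot deg [-0.48  0.38  0.19]
d mm [14.  21.8 -1. ] rot deg [-0.48  0.38  0.19]
d mm [19.5 28.6 -1.1] rot deg [-0.48  0.38  0.19]
d mm [25.6 35.  -1.2] rot deg [-0.48  0.38  0.19]
d mm [28.8 38.  -1.2] rot deg [-0.48  0.38  0.19]
```

>>> step_arm:
  targets:
    - {"dx":0.005,"dy":0.008,"dz":0,"rx":0,"ry":0,"rz":0}
    - {"dx":0.01,"dy":0.016,"dz":0,"rx":0,"ry":0,"rz":0}
    - {"dx":0.016,"dy":0.024,"dz":0,"rx":0,"ry":0,"rz":0}
    - {"dx":0.022,"dy":0.031,"dz":0,"rx":0,"ry":0,"rz":0}
    - {"dx":0.028,"dy":0.037,"dz":0,"rx":0,"ry":0,"rz":0}

```text
time: 4.53
position: [0.6043, -0.2564, 0.1429]
tool_rot: [1.0, 0.022, -0.007, -0.007]
ft_force: [-4.6, 4.5, 6.7]
grip_width: 0.0245
```

```bash
python3 -c "
from plan import *
o=telemetry.get_obs();print(o['position'],o['ft_force'],o['grip_width'])
for b in (.72,.8,.84): delta(grip(b),DOWN)"
```

```text
[ 0.6043 -0.2564  0.1429] [-4.5766  4.5323  6.6636] 0.02449701441126007
d mm [-5.9 -6.  -0.9] rot deg [-0.79  0.75  0.26]
d mm [ 0.1  0.4 -1.1] rot deg [-0.79  0.75  0.26]
d mm [ 3.4  3.4 -1.2] rot deg [-0.79  0.75  0.26]
```

Right at 0.8. Release and lift.

>>> step_arm:
  targets:
    - {"dx":0,"dy":0,"dz":0,"rx":0,"ry":0,"rz":0}
    - {"dx":0,"dy":0,"dz":0,"rx":0,"ry":0,"rz":0}
    - {"dx":0,"dy":0,"dz":0,"rx":0,"ry":0,"rz":0}
    - {"dx":0,"dy":0,"dz":-0.04,"rx":0,"ry":0,"rz":0}
    - {"dx":0,"dy":0,"dz":-0.1,"rx":0,"ry":0,"rz":0}
  gripper: 1

```text
time: 5.15
position: [0.6043, -0.2569, 0.2414]
tool_rot: [1.0, 0.022, -0.009, -0.009]
ft_force: [1.1, -0.7, 0.6]
grip_width: 0.0666
```

```bash
python3 - <<'E'
from plan import *
import cv2
o=telemetry.get_obs();print(o['position'],o['ft_force'],o['grip_width'])
c=viewer.camera('top');cv2.imwrite('pics/t2.png',cv2.resize(c['img'][100:230,210:410],None,fx=4,fy=4))
phi=np.radians(14)
delta(knob(phi,.17),FACE); delta(knob(phi,.054),FACE)
E
```

```text
[ 0.6043 -0.2569  0.2414] [ 1.0904 -0.6749  0.5918] 0.06659734674802285
d mm [  18.3 -289.8  -71.7] rot deg [-0.4  30.08  0.17]
d mm [  76.5 -288.9   28.7] rot deg [-0.4  30.08  0.17]
```

View pics/t2.png

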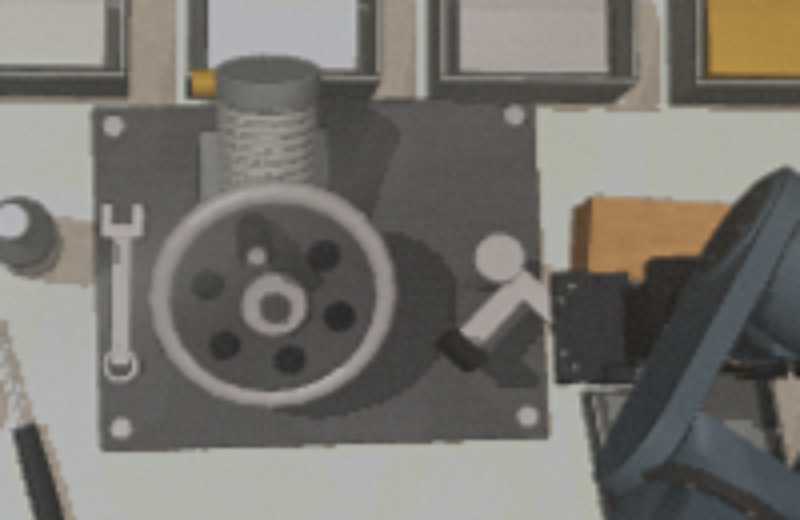

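>>> step_arm:
  targets:
    - {"dx":0.004,"dy":-0.05,"dz":-0.03,"rx":0,"ry":5,"rz":0}
    - {"dx":0.008,"dy":-0.11,"dz":-0.06,"rx":0,"ry":12,"rz":0}
    - {"dx":0.012,"dy":-0.17,"dz":-0.072,"rx":0,"ry":19,"rz":0}
    - {"dx":0.018,"dy":-0.23,"dz":-0.072,"rx":0,"ry":25,"rz":0}
    - {"dx":0.018,"dy":-0.29,"dz":-0.072,"rx":0,"ry":30,"rz":0}

```text
time: 5.82
position: [0.6146, 0.0317, 0.3275]
tool_rot: [0.965, 0.02, 0.26, -0.009]
ft_force: [0.5, -0.2, -0.9]
grip_width: 0.0871
```

>>> step_arm:
  targets:
    - {"dx":0,"dy":0,"dz":0,"rx":0,"ry":0,"rz":0}
    - {"dx":0,"dy":0,"dz":0,"rx":0,"ry":0,"rz":0}
    - {"dx":0,"dy":0,"dz":0,"rx":0,"ry":0,"rz":0}
    - {"dx":0,"dy":0,"dz":0,"rx":0,"ry":0,"rz":0}
    - {"dx":0,"dy":0,"dz":0,"rx":0,"ry":0,"rz":0}

```text
time: 6.45
position: [0.615, 0.0305, 0.3274]
tool_rot: [0.965, 0.019, 0.26, -0.008]
ft_force: [0.0, -0.1, 0.5]
grip_width: 0.0871
```

```bash
python3 - <<'E'
from plan import *
import cv2
o=telemetry.get_obs();print(o['position'],o['ft_force'],o['grip_width'])
c=viewer.camera('scene');cv2.imwrite('pics/s2.png',cv2.resize(c['img'][100:290,100:320],None,fx=3.5,fy=3))
phi=np.radians(14)
delta(knob(phi,.11),FACE); delta(knob(phi,.054),FACE)
E
```

```text
[0.615  0.0305 0.3274] [ 0.0493 -0.0569  0.4969] 0.08708281590859972
d mm [-0.6  1.3 61.1] rot deg [-0.38 -0.19 -0.06]
d mm [ -0.8   1.6 117.1] rot deg [-0.38 -0.19 -0.06]
```

View pics/s2.png

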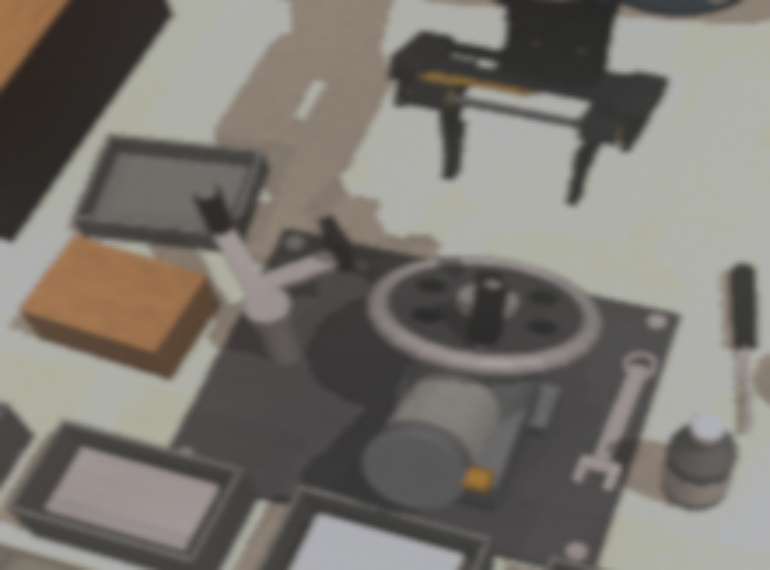

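The open jaws (tips about (450,175) and (575,200)) are lined up above the handle's free end at (490,285). The brake is swung out.

>>> step_arm:
  targets:
    - {"dx":0,"dy":0.001,"dz":0.03,"rx":0,"ry":0,"rz":0}
    - {"dx":0,"dy":0.001,"dz":0.06,"rx":0,"ry":0,"rz":0}
    - {"dx":-0.001,"dy":0.001,"dz":0.09,"rx":0,"ry":0,"rz":0}
    - {"dx":-0.001,"dy":0.001,"dz":0.116,"rx":0,"ry":0,"rz":0}
    - {"dx":-0.001,"dy":0.001,"dz":0.116,"rx":0,"ry":0,"rz":0}

```text
time: 7.12
position: [0.6718, 0.0326, 0.2242]
tool_rot: [0.966, 0.019, 0.258, -0.009]
ft_force: [0.4, -0.1, 0.5]
grip_width: 0.0867
```

>>> step_arm:
  targets:
    - {"dx":0,"dy":0,"dz":0,"rx":0,"ry":0,"rz":0}
    - {"dx":0,"dy":0,"dz":0,"rx":0,"ry":0,"rz":0}
    - {"dx":0,"dy":0,"dz":0,"rx":0,"ry":0,"rz":0}
    - {"dx":0,"dy":0,"dz":0,"rx":0,"ry":0,"rz":0}
    - {"dx":0,"dy":0,"dz":0,"rx":0,"ry":0,"rz":0}
  gripper: 0
  force: 40

```text
time: 7.75
position: [0.6718, 0.0326, 0.2246]
tool_rot: [0.966, 0.019, 0.259, -0.009]
ft_force: [-0.5, 0.6, -0.4]
grip_width: 0.0449
```

>>> step_arm:
  targets:
    - {"dx":0,"dy":0,"dz":0,"rx":0,"ry":0,"rz":0}
    - {"dx":0,"dy":0,"dz":0,"rx":0,"ry":0,"rz":0}
    - {"dx":0,"dy":0,"dz":0,"rx":0,"ry":0,"rz":0}
    - {"dx":0,"dy":0,"dz":0,"rx":0,"ry":0,"rz":0}
    - {"dx":0,"dy":0,"dz":0,"rx":0,"ry":0,"rz":0}

```text
time: 8.38
position: [0.6724, 0.0313, 0.2249]
tool_rot: [0.966, 0.019, 0.259, -0.008]
ft_force: [0.1, -5.1, 0.3]
grip_width: 0.0256
```

```bash
cat >> plan.py <<'E'
def rep():
    o=telemetry.get_obs(); p=o["position"]-hub; x,y,z=p@fx,p@sy,p@n
    phi=np.arctan2(y,x); f=np.asarray(o["ft_force"])
    tan=np.sin(phi)*fx-np.cos(phi)*sy; rad=np.cos(phi)*fx+np.sin(phi)*sy
    print("t",round(o["time"],2),"x,y,h",np.round(np.array([x,y,z])*1000,1),"r %.1f"%(np.hypot(x,y)*1000),"psi %.3f"%-phi,"| f along clockwise %.1f rad %.1f n %.1f"%(f@tan,f@rad,f@n),"w",round(o["grip_width"],4))
    return o,-phi
def arc(psis,Rg=FACE):
    for s in psis: print(round(s,3),end=" "); delta(knob(-s,.054),Rg)
E
python3 - <<'E'
from plan import *
o,s=rep()
arc(s+np.arange(1,6)*.12)
E
```

```text
t 8.38 x,y,h [66.9 16.1 53.7] r 68.8 psi -0.236 | f along clockwise 4.9 rad -1.2 n 0.3 w 0.0256
-0.116 d mm [ 2.6  8.  -0.4] rot deg [-0.3  -0.06 -0.09]
0.004 d mm [ 3.1 16.4 -0.4] rot deg [-0.3  -0.06 -0.09]
0.124 d mm [ 2.6 24.7 -0.5] rot deg [-0.3  -0.06 -0.09]
0.244 d mm [ 1.1 33.  -0.5] rot deg [-0.3  -0.06 -0.09]
0.364 d mm [-1.4 41.  -0.5] rot deg [-0.3  -0.06 -0.09]
```

>>> step_arm:
  targets:
    - {"dx":0.0015,"dy":0.008,"dz":0,"rx":0,"ry":0,"rz":0}
    - {"dx":0.002,"dy":0.016,"dz":0,"rx":0,"ry":0,"rz":0}
    - {"dx":0.0015,"dy":0.0245,"dz":0,"rx":0,"ry":0,"rz":0}
    - {"dx":0,"dy":0.033,"dz":0,"rx":0,"ry":0,"rz":0}
    - {"dx":-0.0025,"dy":0.041,"dz":0,"rx":0,"ry":0,"rz":0}

```text
time: 9.0
position: [0.6731, -0.0077, 0.2247]
tool_rot: [0.965, 0.019, 0.261, -0.009]
ft_force: [3.6, 6.3, 3.6]
grip_width: 0.0255
```

```bash
python3 - <<'E'
from plan import *
o,s=rep()
arc(s+np.arange(1,6)*.03)
E
```

```text
t 9.0 x,y,h [ 66.  -22.9  53.9] r 69.9 psi 0.334 | f along clockwise -7.5 rad 2.8 n 1.2 w 0.0255
0.364 d mm [-0.6  2.  -0.1] rot deg [-0.48 -0.22 -0.15]
0.394 d mm [-1.4  4.  -0.2] rot deg [-0.48 -0.22 -0.15]
0.424 d mm [-2.2  5.9 -0.2] rot deg [-0.48 -0.22 -0.15]
0.454 d mm [-3.1  7.8 -0.2] rot deg [-0.48 -0.22 -0.15]
0.484 d mm [-4.   9.7 -0.2] rot deg [-0.48 -0.22 -0.15]
```

>>> step_arm:
  targets:
    - {"dx":-0.001,"dy":0.002,"dz":0,"rx":0,"ry":0,"rz":0}
    - {"dx":-0.0015,"dy":0.004,"dz":0,"rx":0,"ry":0,"rz":0}
    - {"dx":-0.002,"dy":0.006,"dz":0,"rx":0,"ry":0,"rz":0}
    - {"dx":-0.003,"dy":0.008,"dz":0,"rx":0,"ry":0,"rz":0}
    - {"dx":-0.004,"dy":0.01,"dz":0,"rx":0,"ry":0,"rz":0}

```text
time: 9.62
position: [0.6707, -0.0161, 0.2231]
tool_rot: [0.965, 0.019, 0.261, -0.011]
ft_force: [3.7, 6.4, 1.5]
grip_width: 0.0253
```

```bash
python3 - <<'E'
from plan import *
o,s=rep()
arc(s+np.arange(1,6)*.03)
E
```

```text
t 9.62 x,y,h [ 62.9 -31.2  53.9] r 70.2 psi 0.461 | f along clockwise -7.5 rad 1.0 n -0.7 w 0.0253
0.491 d mm [-1.1  1.8 -0.1] rot deg [-0.62 -0.29 -0.19]
0.521 d mm [-2.2  3.6 -0.2] rot deg [-0.62 -0.29 -0.19]
0.551 d mm [-3.2  5.4 -0.2] rot deg [-0.62 -0.29 -0.19]
0.581 d mm [-4.3  7.2 -0.2] rot deg [-0.62 -0.29 -0.19]
0.611 d mm [-5.5  8.9 -0.2] rot deg [-0.62 -0.29 -0.19]
```

>>> step_arm:
  targets:
    - {"dx":-0.001,"dy":0.002,"dz":0,"rx":0,"ry":0,"rz":0}
    - {"dx":-0.002,"dy":0.004,"dz":0,"rx":0,"ry":0,"rz":0}
    - {"dx":-0.0035,"dy":0.0055,"dz":0,"rx":0,"ry":0,"rz":0}
    - {"dx":-0.0045,"dy":0.0075,"dz":0,"rx":0,"ry":0,"rz":0}
    - {"dx":-0.006,"dy":0.0095,"dz":0,"rx":0,"ry":0,"rz":0}

```text
time: 10.25
position: [0.6673, -0.0242, 0.221]
tool_rot: [0.965, 0.019, 0.262, -0.012]
ft_force: [7.0, 8.8, 0.2]
grip_width: 0.0254
```

```bash
python3 - <<'E'
from plan import *
o,s=rep()
arc(s+np.arange(1,6)*.03)
E
```

```text
t 10.25 x,y,h [ 58.6 -39.2  53.9] r 70.5 psi 0.589 | f along clockwise -10.7 rad 0.7 n -3.5 w 0.0254
0.619 d mm [-1.6  1.4 -0.1] rot deg [-0.75 -0.45 -0.25]
0.649 d mm [-2.8  3.1 -0.2] rot deg [-0.75 -0.45 -0.25]
0.679 d mm [-4.1  4.8 -0.2] rot deg [-0.75 -0.45 -0.25]
0.709 d mm [-5.5  6.4 -0.2] rot deg [-0.75 -0.45 -0.25]
0.739 d mm [-6.9  8.  -0.3] rot deg [-0.75 -0.45 -0.25]
```

>>> step_arm:
  targets:
    - {"dx":-0.001,"dy":0.0015,"dz":0,"rx":0,"ry":0,"rz":0}
    - {"dx":-0.002,"dy":0.0025,"dz":0,"rx":0,"ry":0,"rz":0}
    - {"dx":-0.003,"dy":0.004,"dz":0,"rx":0,"ry":0,"rz":0}
    - {"dx":-0.004,"dy":0.005,"dz":0,"rx":0,"ry":0,"rz":0}
    - {"dx":-0.005,"dy":0.0065,"dz":0,"rx":0,"ry":0,"rz":0}

```text
time: 10.88
position: [0.6656, -0.0279, 0.2198]
tool_rot: [0.964, 0.018, 0.264, -0.014]
ft_force: [10.0, 13.3, 0.6]
grip_width: 0.0256
```

```bash
python3 - <<'E'
from plan import *
o,s=rep()
arc(s+np.arange(1,6)*.03)
E
```

```text
t 10.88 x,y,h [ 56.4 -42.8  53.8] r 70.8 psi 0.649 | f along clockwise -16.0 rad -0.3 n -4.7 w 0.0256
0.679 d mm [-1.9  1.2 -0.2] rot deg [-0.98 -0.69 -0.34]
0.709 d mm [-3.2  2.8 -0.3] rot deg [-0.98 -0.69 -0.34]
0.739 d mm [-4.6  4.4 -0.3] rot deg [-0.98 -0.69 -0.34]
0.769 d mm [-6.1  5.9 -0.3] rot deg [-0.98 -0.69 -0.34]
0.799 d mm [-7.5  7.4 -0.4] rot deg [-0.98 -0.69 -0.34]
```

>>> step_arm:
  targets:
    - {"dx":-0.002,"dy":0.0015,"dz":0,"rx":0,"ry":0,"rz":0}
    - {"dx":-0.003,"dy":0.003,"dz":0,"rx":0,"ry":0,"rz":0}
    - {"dx":-0.0045,"dy":0.0045,"dz":0,"rx":0,"ry":0,"rz":0}
    - {"dx":-0.006,"dy":0.006,"dz":0,"rx":0,"ry":0,"rz":0}
    - {"dx":-0.0075,"dy":0.0075,"dz":0,"rx":0,"ry":0,"rz":0}

```text
time: 11.5
position: [0.6631, -0.0323, 0.2182]
tool_rot: [0.963, 0.018, 0.267, -0.017]
ft_force: [14.8, 15.0, -0.3]
grip_width: 0.0255
```

```bash
python3 - <<'E'
from plan import *
o,s=rep()
arc(s+np.arange(1,6)*.03)
E
```

```text
t 11.5 x,y,h [ 53.3 -47.1  53.7] r 71.1 psi 0.723 | f along clockwise -19.5 rad 0.3 n -8.0 w 0.0255
0.753 d mm [-2.2  0.8 -0.3] rot deg [-1.24 -1.07 -0.46]
0.783 d mm [-3.7  2.4 -0.4] rot deg [-1.24 -1.07 -0.46]
0.813 d mm [-5.2  3.8 -0.4] rot deg [-1.24 -1.07 -0.46]
0.843 d mm [-6.7  5.3 -0.5] rot deg [-1.24 -1.07 -0.46]
0.873 d mm [-8.3  6.7 -0.6] rot deg [-1.24 -1.07 -0.46]
```

>>> step_arm:
  targets:
    - {"dx":-0.002,"dy":0.001,"dz":0,"rx":0,"ry":0,"rz":0}
    - {"dx":-0.0035,"dy":0.0025,"dz":0,"rx":0,"ry":0,"rz":0}
    - {"dx":-0.005,"dy":0.004,"dz":0,"rx":0,"ry":0,"rz":0}
    - {"dx":-0.0065,"dy":0.0055,"dz":0,"rx":0,"ry":0,"rz":0}
    - {"dx":-0.008,"dy":0.007,"dz":0,"rx":0,"ry":0,"rz":0}

```text
time: 12.12
position: [0.6607, -0.036, 0.2166]
tool_rot: [0.962, 0.018, 0.271, -0.019]
ft_force: [16.2, 16.3, -1.0]
grip_width: 0.0255
```

```bash
python3 - <<'E'
from plan import *
o,s=rep()
arc(s+np.arange(1,6)*.03)
E
```

```text
t 12.12 x,y,h [ 50.3 -50.7  53.6] r 71.4 psi 0.789 | f along clockwise -21.0 rad -1.2 n -9.2 w 0.0255
0.819 d mm [-2.5  0.5 -0.5] rot deg [-1.5  -1.49 -0.56]
0.849 d mm [-4.   1.9 -0.5] rot deg [-1.5  -1.49 -0.56]
0.879 d mm [-5.6  3.3 -0.6] rot deg [-1.5  -1.49 -0.56]
0.909 d mm [-7.2  4.6 -0.7] rot deg [-1.5  -1.49 -0.56]
0.939 d mm [-8.9  5.9 -0.8] rot deg [-1.5  -1.49 -0.56]
```

>>> step_arm:
  targets:
    - {"dx":-0.002,"dy":0.001,"dz":0,"rx":0,"ry":0,"rz":0}
    - {"dx":-0.004,"dy":0.0025,"dz":0,"rx":0,"ry":0,"rz":0}
    - {"dx":-0.0055,"dy":0.004,"dz":0,"rx":0,"ry":0,"rz":0}
    - {"dx":-0.007,"dy":0.005,"dz":0,"rx":0,"ry":0,"rz":0}
    - {"dx":-0.0085,"dy":0.0065,"dz":0,"rx":0,"ry":0,"rz":0}

```text
time: 12.75
position: [0.6584, -0.0392, 0.215]
tool_rot: [0.961, 0.017, 0.275, -0.022]
ft_force: [17.1, 17.3, 1.0]
grip_width: 0.0257
```

```bash
python3 - <<'E'
from plan import *
o,s=rep()
arc(s+np.arange(1,6)*.03)
E
```

```text
t 12.75 x,y,h [ 47.4 -53.8  53.5] r 71.7 psi 0.849 | f along clockwise -23.0 rad -2.0 n -8.0 w 0.0257
0.879 d mm [-2.7  0.1 -0.6] rot deg [-1.77 -1.96 -0.64]
0.909 d mm [-4.3  1.4 -0.7] rot deg [-1.77 -1.96 -0.64]
0.939 d mm [-6.   2.7 -0.8] rot deg [-1.77 -1.96 -0.64]
0.969 d mm [-7.7  3.9 -0.9] rot deg [-1.77 -1.96 -0.64]
0.999 d mm [-9.4  5.1 -1. ] rot deg [-1.77 -1.96 -0.64]
```

```bash
python3 - <<'E'
from plan import *
import cv2
o,s=rep()
c=viewer.camera('scene');a=cv2.resize(c['img'][130:280,130:300],None,fx=3.5,fy=3.5,interpolation=cv2.INTER_CUBIC)
c2=viewer.camera('top');b=cv2.resize(c2['img'][110:225,215:345],None,fx=4.5,fy=4.5,interpolation=cv2.INTER_CUBIC)
cv2.imwrite('pics/s3.png',a);cv2.imwrite('pics/t3.png',b)
np.savez("top3.npz",**c2);np.savez("scene3.npz",**c)
E
```

```text
t 12.75 x,y,h [ 47.4 -53.8  53.5] r 71.7 psi 0.849 | f along clockwise -23.0 rad -2.0 n -8.0 w 0.0257
```

View pics/s3.png

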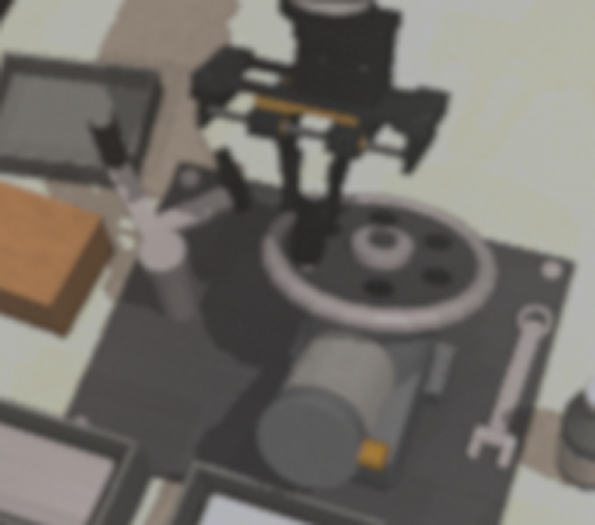

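View pics/t3.png

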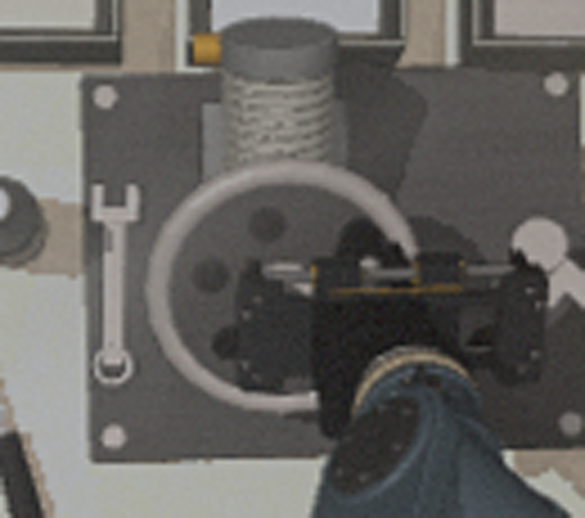

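>>> step_arm:
  targets:
    - {"dx":-0.003,"dy":0.001,"dz":0,"rx":-0.5,"ry":-0.5,"rz":0}
    - {"dx":-0.0045,"dy":0.002,"dz":0,"rx":-1,"ry":-1,"rz":0}
    - {"dx":-0.006,"dy":0.0035,"dz":0,"rx":-1,"ry":-1,"rz":0}
    - {"dx":-0.0075,"dy":0.0045,"dz":0,"rx":-1,"ry":-1,"rz":0}
    - {"dx":-0.009,"dy":0.0055,"dz":0,"rx":-1,"ry":-1,"rz":0}

```text
time: 13.48
position: [0.6554, -0.0425, 0.2132]
tool_rot: [0.962, 0.015, 0.271, -0.015]
ft_force: [14.6, 13.1, 1.5]
grip_width: 0.0258
```

```bash
python3 - <<'E'
from plan import *
o,s=rep()
arc(s+np.arange(1,6)*.03)
E
```

```text
t 13.47 x,y,h [ 43.8 -56.9  53.5] r 71.8 psi 0.915 | f along clockwise -18.6 rad -1.5 n -6.2 w 0.0258
0.945 d mm [-2.8 -0.2 -0.6] rot deg [-0.92 -1.43 -0.7 ]
0.975 d mm [-4.5  1.  -0.7] rot deg [-0.92 -1.43 -0.7 ]
1.005 d mm [-6.2  2.2 -0.7] rot deg [-0.92 -1.43 -0.7 ]
1.035 d mm [-8.   3.3 -0.8] rot deg [-0.92 -1.43 -0.7 ]
1.065 d mm [-9.8  4.4 -0.9] rot deg [-0.92 -1.43 -0.7 ]
```

>>> step_arm:
  targets:
    - {"dx":-0.003,"dy":0.0005,"dz":0,"rx":-0.5,"ry":-0.5,"rz":0}
    - {"dx":-0.0045,"dy":0.0015,"dz":0,"rx":-0.5,"ry":-0.5,"rz":0}
    - {"dx":-0.006,"dy":0.0025,"dz":0,"rx":-0.5,"ry":-1,"rz":0}
    - {"dx":-0.008,"dy":0.0035,"dz":0,"rx":-0.5,"ry":-1,"rz":0}
    - {"dx":-0.0095,"dy":0.0045,"dz":0,"rx":-0.5,"ry":-1,"rz":0}

```text
time: 14.1
position: [0.6526, -0.045, 0.2116]
tool_rot: [0.964, 0.013, 0.267, -0.012]
ft_force: [16.6, 13.4, 0.5]
grip_width: 0.0259
```

```bash
python3 - <<'E'
from plan import *
o,s=rep()
arc(s+np.arange(1,6)*.03)
E
```

```text
t 14.1 x,y,h [ 40.5 -59.3  53.5] r 71.8 psi 0.972 | f along clockwise -19.7 rad -2.0 n -8.1 w 0.0259
1.002 d mm [-2.8 -0.3 -0.5] rot deg [-0.55 -0.99 -0.8 ]
1.032 d mm [-4.6  0.8 -0.6] rot deg [-0.55 -0.99 -0.8 ]
1.062 d mm [-6.4  1.9 -0.6] rot deg [-0.55 -0.99 -0.8 ]
1.092 d mm [-8.2  2.9 -0.6] rot deg [-0.55 -0.99 -0.8 ]
1.122 d mm [-10.1   3.9  -0.7] rot deg [-0.55 -0.99 -0.8 ]
```

>>> step_arm:
  targets:
    - {"dx":-0.003,"dy":0.0005,"dz":0,"rx":0,"ry":0,"rz":0}
    - {"dx":-0.0045,"dy":0.0015,"dz":0,"rx":0,"ry":0,"rz":0}
    - {"dx":-0.006,"dy":0.0025,"dz":0,"rx":0,"ry":0,"rz":0}
    - {"dx":-0.008,"dy":0.0035,"dz":0,"rx":0,"ry":0,"rz":0}
    - {"dx":-0.0095,"dy":0.004,"dz":0,"rx":0,"ry":0,"rz":0}

```text
time: 14.72
position: [0.6493, -0.0478, 0.2097]
tool_rot: [0.962, 0.013, 0.271, -0.012]
ft_force: [14.8, 10.6, 1.3]
grip_width: 0.0256
```

```bash
python3 - <<'E'
from plan import *
o,s=rep(); print(o["moment"],o["joint_velocities"])
arc(s+np.arange(1,6)*.03)
E
```

```text
t 14.72 x,y,h [ 36.5 -62.   53.6] r 72.0 psi 1.038 | f along clockwise -16.9 rad -1.6 n -6.5 w 0.0256
[ 1.7892 -1.8539  0.9926] [-0.0126 -0.0006  0.0212  0.0468 -0.0204 -0.0558]
1.068 d mm [-2.8 -0.6 -0.4] rot deg [-0.62 -1.5  -0.87]
1.098 d mm [-4.7  0.4 -0.5] rot deg [-0.62 -1.5  -0.87]
1.128 d mm [-6.5  1.3 -0.5] rot deg [-0.62 -1.5  -0.87]
1.158 d mm [-8.4  2.2 -0.6] rot deg [-0.62 -1.5  -0.87]
1.188 d mm [-10.4   3.1  -0.7] rot deg [-0.62 -1.5  -0.87]
```

>>> step_arm:
  targets:
    - {"dx":-0.003,"dy":0.0005,"dz":0,"rx":0,"ry":0,"rz":0}
    - {"dx":-0.0045,"dy":0.001,"dz":0,"rx":0,"ry":0,"rz":0}
    - {"dx":-0.006,"dy":0.002,"dz":0,"rx":0,"ry":0,"rz":0}
    - {"dx":-0.0075,"dy":0.0025,"dz":0,"rx":0,"ry":0,"rz":0}
    - {"dx":-0.009,"dy":0.003,"dz":0,"rx":0,"ry":0,"rz":0}

```text
time: 15.35
position: [0.646, -0.0502, 0.2078]
tool_rot: [0.961, 0.013, 0.275, -0.013]
ft_force: [14.4, 7.8, 0.8]
grip_width: 0.0256
```

```bash
python3 - <<'E'
from plan import *
o,s=rep(); print(o["moment"],o["joint_velocities"])
arc(s+np.arange(1,6)*.03)
E
```

```text
t 15.35 x,y,h [ 32.6 -64.3  53.6] r 72.1 psi 1.101 | f along clockwise -15.0 rad -0.5 n -6.6 w 0.0256
[ 1.3705 -1.5313  0.7495] [-0.0157  0.0004  0.0236  0.0504 -0.0194 -0.0612]
1.131 d mm [-2.8 -0.9 -0.5] rot deg [-0.63 -1.96 -0.9 ]
1.161 d mm [-4.7  0.  -0.5] rot deg [-0.63 -1.96 -0.9 ]
1.191 d mm [-6.6  0.8 -0.6] rot deg [-0.63 -1.96 -0.9 ]
1.221 d mm [-8.6  1.6 -0.7] rot deg [-0.63 -1.96 -0.9 ]
1.251 d mm [-10.6   2.3  -0.8] rot deg [-0.63 -1.96 -0.9 ]
```

>>> step_arm:
  targets:
    - {"dx":-0.003,"dy":0,"dz":0,"rx":0,"ry":0,"rz":0}
    - {"dx":-0.0045,"dy":0.0005,"dz":0,"rx":0,"ry":0,"rz":0}
    - {"dx":-0.006,"dy":0.001,"dz":0,"rx":0,"ry":0,"rz":0}
    - {"dx":-0.007,"dy":0.0015,"dz":0,"rx":0,"ry":0,"rz":0}
    - {"dx":-0.0085,"dy":0.002,"dz":0,"rx":0,"ry":0,"rz":0}

```text
time: 15.98
position: [0.6428, -0.0522, 0.2059]
tool_rot: [0.96, 0.012, 0.279, -0.012]
ft_force: [10.6, 5.5, 1.7]
grip_width: 0.0256
```

```bash
python3 - <<'E'
from plan import *
o,s=rep(); print(o["moment"],o["joint_velocities"])
arc(s+np.arange(1,6)*.03)
E
```

```text
t 15.97 x,y,h [ 28.9 -66.2  53.7] r 72.2 psi 1.159 | f along clockwise -11.4 rad -0.6 n -3.9 w 0.0256
[ 0.9387 -1.2777  0.5684] [-0.0173 -0.0009  0.0248  0.0541 -0.0158 -0.0652]
1.189 d mm [-2.8 -1.1 -0.4] rot deg [-0.59 -2.39 -0.92]
1.219 d mm [-4.8 -0.4 -0.5] rot deg [-0.59 -2.39 -0.92]
1.249 d mm [-6.7  0.4 -0.6] rot deg [-0.59 -2.39 -0.92]
1.279 d mm [-8.7  1.  -0.7] rot deg [-0.59 -2.39 -0.92]
1.309 d mm [-10.7   1.6  -0.8] rot deg [-0.59 -2.39 -0.92]
```

>>> step_arm:
  targets:
    - {"dx":-0.003,"dy":0,"dz":0,"rx":0,"ry":0,"rz":0}
    - {"dx":-0.0045,"dy":0,"dz":0,"rx":0,"ry":0,"rz":0}
    - {"dx":-0.006,"dy":0.0005,"dz":0,"rx":0,"ry":0,"rz":0}
    - {"dx":-0.007,"dy":0.001,"dz":0,"rx":0,"ry":0,"rz":0}
    - {"dx":-0.0085,"dy":0.0015,"dz":0,"rx":0,"ry":0,"rz":0}

```text
time: 16.6
position: [0.6387, -0.0543, 0.2036]
tool_rot: [0.959, 0.012, 0.282, -0.012]
ft_force: [7.2, 3.8, 3.3]
grip_width: 0.0254
```

```bash
python3 - <<'E'
from plan import *
o,s=rep(); print(o["moment"],o["joint_velocities"])
arc(s+np.arange(1,6)*.03)
E
```

```text
t 16.6 x,y,h [ 24.1 -68.1  53.7] r 72.2 psi 1.231 | f along clockwise -8.7 rad -0.6 n -0.8 w 0.0254
[ 0.6095 -0.8674  0.3251] [-0.0171 -0.0003  0.0296  0.0532 -0.0154 -0.0698]
1.261 d mm [-2.7 -1.4 -0.4] rot deg [-0.5  -2.74 -0.94]
1.291 d mm [-4.7 -0.7 -0.5] rot deg [-0.5  -2.74 -0.94]
1.321 d mm [-6.7 -0.2 -0.6] rot deg [-0.5  -2.74 -0.94]
1.351 d mm [-8.8  0.4 -0.7] rot deg [-0.5  -2.74 -0.94]
1.381 d mm [-10.8   0.8  -0.8] rot deg [-0.5  -2.74 -0.94]
```

>>> step_arm:
  targets:
    - {"dx":-0.0035,"dy":0,"dz":0,"rx":0,"ry":0,"rz":0}
    - {"dx":-0.0045,"dy":0,"dz":0,"rx":0,"ry":0,"rz":0}
    - {"dx":-0.0045,"dy":0,"dz":0,"rx":0,"ry":0,"rz":0}
    - {"dx":-0.0045,"dy":0,"dz":0,"rx":0,"ry":0,"rz":0}
    - {"dx":-0.0045,"dy":0,"dz":0,"rx":0,"ry":0,"rz":0}

```text
time: 17.23
position: [0.6374, -0.0548, 0.2029]
tool_rot: [0.959, 0.012, 0.284, -0.011]
ft_force: [8.5, 2.4, 1.1]
grip_width: 0.0254
```

```bash
python3 - <<'E'
from plan import *
o,s=rep(); print(o["moment"],o["joint_velocities"])
E
```

```text
t 17.23 x,y,h [ 22.7 -68.6  53.8] r 72.2 psi 1.252 | f along clockwise -8.2 rad 0.6 n -3.4 w 0.0254
[ 0.528  -0.7536  0.2648] [-0.0007  0.0007 -0.001   0.0019 -0.      0.0006]
```

>>> step_arm:
  targets:
    - {"dx":0,"dy":0,"dz":0,"rx":0,"ry":0,"rz":0}
    - {"dx":0,"dy":0,"dz":0,"rx":0,"ry":0,"rz":0}
    - {"dx":0,"dy":0,"dz":0,"rx":0,"ry":0,"rz":0}
    - {"dx":0,"dy":0,"dz":0,"rx":0,"ry":0,"rz":0}
    - {"dx":0,"dy":0,"dz":0,"rx":0,"ry":0,"rz":0}
  gripper: 1

```text
time: 17.85
position: [0.6372, -0.0548, 0.2027]
tool_rot: [0.959, 0.012, 0.284, -0.011]
ft_force: [0.1, -0.2, 0.4]
grip_width: 0.0676
```

>>> step_arm:
  targets:
    - {"dx":0,"dy":0,"dz":0,"rx":0,"ry":0,"rz":0}
    - {"dx":0,"dy":0,"dz":-0.03,"rx":0,"ry":0,"rz":0}
    - {"dx":0,"dy":0,"dz":-0.06,"rx":0,"ry":0,"rz":0}
    - {"dx":0,"dy":0,"dz":-0.09,"rx":0,"ry":0,"rz":0}
    - {"dx":0,"dy":0,"dz":-0.12,"rx":0,"ry":0,"rz":0}

```text
time: 18.48
position: [0.5712, -0.0582, 0.3041]
tool_rot: [0.959, 0.012, 0.284, -0.011]
ft_force: [0.6, -0.2, -0.3]
grip_width: 0.0872
```

```bash
python3 - <<'E'
from plan import *
import cv2
o,s=rep()
delta(grip(.8)+[0,0,.11],DOWN)
c=viewer.camera('scene');a=cv2.resize(c['img'][100:290,100:320],None,fx=3.5,fy=3,interpolation=cv2.INTER_CUBIC)
cv2.imwrite('pics/s4.png',a)
np.savez("scene4.npz",**c)
E
```

```text
t 18.48 x,y,h [ 15.8 -69.4 174.6] r 71.2 psi 1.346 | f along clockwise -0.3 rad 0.3 n -0.5 w 0.0872
d mm [ -2.5 200.2  54.5] rot deg [ -0.68 -32.98  -0.83]
```

View pics/s4.png

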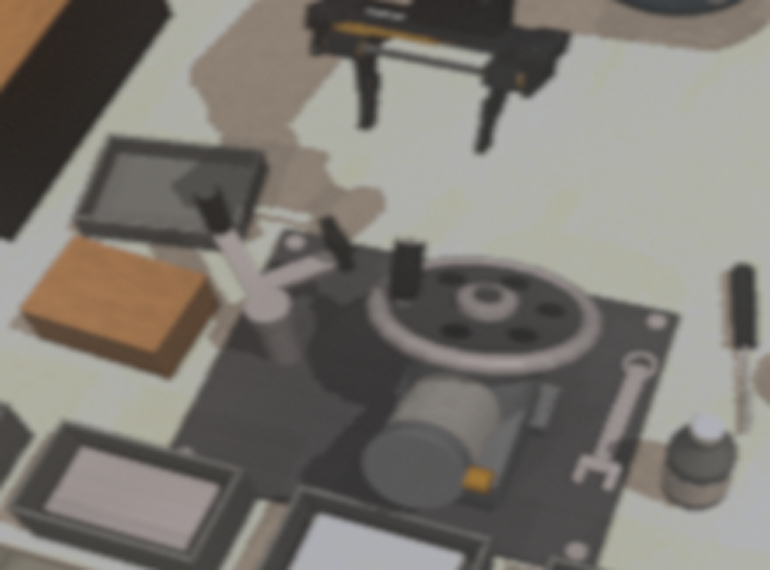

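```bash
python3 - <<'E'
from plan import *
s=load("scene",4)
def ph(c,u,v,h):
    o,d=ray(c,u,v); k=((hub+h*n-o)@n)/(d@n); p=o+k*d-hub; return p@fx*1000,p@sy*1000,-np.arctan2(p@sy,p@fx)
for uv in [(216,180.5),(217,180)]: print(ph(s,*uv,.078))
print(ph(load("scene"),240.1,194.6,.078),ph(load("top"),273.8,163.6,.078))
print(proj(s,knob(-1.25,.078)))
E
```

```text
(np.float64(29.561919789448805), np.float64(-66.82484525657189), np.float64(1.154297926415938))
(np.float64(25.50177740459371), np.float64(-65.23256700224043), np.float64(1.198127833769172))
(np.float64(70.87376652468217), np.float64(16.643633320327876), np.float64(-0.23065548771841357)) (np.float64(67.0534482139525), np.float64(16.383621303847264), np.float64(-0.23964147979299177))
[216.9928 179.3651]
```

>>> step_arm:
  targets:
    - {"dx":0,"dy":0.04,"dz":0,"rx":0,"ry":-4,"rz":0}
    - {"dx":-0.001,"dy":0.08,"dz":0.01,"rx":0,"ry":-12,"rz":0}
    - {"dx":-0.002,"dy":0.12,"dz":0.025,"rx":-0.5,"ry":-20,"rz":0}
    - {"dx":-0.002,"dy":0.16,"dz":0.04,"rx":-0.5,"ry":-27,"rz":0}
    - {"dx":-0.002,"dy":0.2,"dz":0.054,"rx":-0.7,"ry":-33,"rz":-0.8}

```text
time: 19.15
position: [0.6058, -0.2583, 0.2578]
tool_rot: [1.0, 0.02, 0.001, 0.001]
ft_force: [0.5, -0.3, -0.5]
grip_width: 0.0869
```

>>> step_arm:
  targets:
    - {"dx":0,"dy":0,"dz":0,"rx":0,"ry":0,"rz":0}
    - {"dx":0,"dy":0,"dz":0,"rx":0,"ry":0,"rz":0}
    - {"dx":0,"dy":0,"dz":0,"rx":0,"ry":0,"rz":0}
    - {"dx":0,"dy":0,"dz":0,"rx":0,"ry":0,"rz":0}
    - {"dx":0,"dy":0,"dz":0,"rx":0,"ry":0,"rz":0}

```text
time: 19.77
position: [0.6057, -0.2578, 0.2586]
tool_rot: [1.0, 0.02, 0.001, 0.002]
ft_force: [0.0, -0.1, -0.1]
grip_width: 0.0869
```

```bash
python3 - <<'E'
from plan import *
o=telemetry.get_obs();print(o['position'],o['ft_force'],o['grip_width'])
delta(grip(.8),DOWN)
E
```

```text
[ 0.6057 -0.2578  0.2586] [ 0.0303 -0.0708 -0.1439] 0.08692066036906576
d mm [ -1.4  -1.3 114.6] rot deg [ 0.19 -0.16  0.02]
```

>>> step_arm:
  targets:
    - {"dx":-0.001,"dy":-0.001,"dz":0.03,"rx":0,"ry":0,"rz":0}
    - {"dx":-0.001,"dy":-0.001,"dz":0.06,"rx":0,"ry":0,"rz":0}
    - {"dx":-0.001,"dy":-0.001,"dz":0.09,"rx":0,"ry":0,"rz":0}
    - {"dx":-0.001,"dy":-0.001,"dz":0.114,"rx":0,"ry":0,"rz":0}
    - {"dx":-0.001,"dy":-0.001,"dz":0.114,"rx":0,"ry":0,"rz":0}

```text
time: 20.4
position: [0.6035, -0.2561, 0.1428]
tool_rot: [1.0, 0.02, -0.001, 0.0]
ft_force: [-0.5, -0.1, 0.1]
grip_width: 0.0873
```

>>> step_arm:
  targets:
    - {"dx":0,"dy":0,"dz":0,"rx":0,"ry":0,"rz":0}
    - {"dx":0,"dy":0,"dz":0,"rx":0,"ry":0,"rz":0}
    - {"dx":0,"dy":0,"dz":0,"rx":0,"ry":0,"rz":0}
    - {"dx":0,"dy":0,"dz":0,"rx":0,"ry":0,"rz":0}
    - {"dx":0,"dy":0,"dz":0,"rx":0,"ry":0,"rz":0}
  gripper: 0
  force: 15

```text
time: 21.02
position: [0.6036, -0.2562, 0.143]
tool_rot: [1.0, 0.02, -0.0, 0.0]
ft_force: [-0.2, -0.3, -0.3]
grip_width: 0.0455
```

>>> step_arm:
  targets:
    - {"dx":0,"dy":0,"dz":0,"rx":0,"ry":0,"rz":0}
    - {"dx":0,"dy":0,"dz":0,"rx":0,"ry":0,"rz":0}
    - {"dx":0,"dy":0,"dz":0,"rx":0,"ry":0,"rz":0}
    - {"dx":0,"dy":0,"dz":0,"rx":0,"ry":0,"rz":0}
    - {"dx":0,"dy":0,"dz":0,"rx":0,"ry":0,"rz":0}

```text
time: 21.65
position: [0.6035, -0.2572, 0.1431]
tool_rot: [1.0, 0.02, -0.0, 0.001]
ft_force: [-1.0, -4.6, 0.0]
grip_width: 0.0246
```

```bash
python3 - <<'E'
from plan import *
o=telemetry.get_obs();print(o['position'],o['ft_force'],o['grip_width'])
for b in (.72,.64,.56,.48,.4): delta(grip(b),DOWN)
E
```

```text
[ 0.6035 -0.2572  0.1431] [-0.9678 -4.6459  0.0122] 0.024557267619115697
d mm [-5.  -6.7 -0.9] rot deg [0.14 0.05 0.02]
d mm [-10.6 -13.5  -0.9] rot deg [0.14 0.05 0.02]
d mm [-15.5 -20.8  -0.9] rot deg [0.14 0.05 0.02]
d mm [-19.9 -28.4  -1. ] rot deg [0.14 0.05 0.02]
d mm [-23.6 -36.4  -1. ] rot deg [0.14 0.05 0.02]
```

>>> step_arm:
  targets:
    - {"dx":-0.005,"dy":-0.0065,"dz":0,"rx":0,"ry":0,"rz":0}
    - {"dx":-0.0105,"dy":-0.0135,"dz":0,"rx":0,"ry":0,"rz":0}
    - {"dx":-0.0155,"dy":-0.021,"dz":0,"rx":0,"ry":0,"rz":0}
    - {"dx":-0.02,"dy":-0.0285,"dz":0,"rx":0,"ry":0,"rz":0}
    - {"dx":-0.0235,"dy":-0.0365,"dz":0,"rx":0,"ry":0,"rz":0}

```text
time: 22.28
position: [0.5755, -0.2248, 0.143]
tool_rot: [1.0, 0.02, -0.003, 0.004]
ft_force: [-9.6, -11.5, 1.5]
grip_width: 0.0245
```

```bash
python3 - <<'E'
from plan import *
o=telemetry.get_obs();print(o['position'],o['ft_force'],o['grip_width'])
for b in (.32,.24,.16,.08,0,-.03): delta(grip(b),DOWN)
E
```

```text
[ 0.5755 -0.2248  0.143 ] [ -9.6401 -11.5086   1.4909] 0.024536587956409978
d mm [ -0.  -11.1  -1.1] rot deg [0.41 0.41 0.03]
d mm [ -2.5 -19.6  -1.1] rot deg [0.41 0.41 0.03]
d mm [ -4.2 -28.2  -1.2] rot deg [0.41 0.41 0.03]
d mm [ -5.3 -36.9  -1.2] rot deg [0.41 0.41 0.03]
d mm [ -5.6 -45.7  -1.3] rot deg [0.41 0.41 0.03]
d mm [ -5.6 -49.   -1.3] rot deg [0.41 0.41 0.03]
```

>>> step_arm:
  targets:
    - {"dx":0,"dy":-0.0105,"dz":0,"rx":0,"ry":0,"rz":0}
    - {"dx":-0.002,"dy":-0.0195,"dz":0,"rx":0,"ry":0,"rz":0}
    - {"dx":-0.004,"dy":-0.028,"dz":0,"rx":0,"ry":0,"rz":0}
    - {"dx":-0.0055,"dy":-0.037,"dz":0,"rx":0,"ry":0,"rz":0}
    - {"dx":-0.0055,"dy":-0.047,"dz":0,"rx":0,"ry":0,"rz":0}

```text
time: 22.9
position: [0.5661, -0.1813, 0.1429]
tool_rot: [1.0, 0.021, -0.006, 0.007]
ft_force: [-8.7, -27.0, -7.1]
grip_width: 0.0245
```

```bash
python3 - <<'E'
from plan import *
o=telemetry.get_obs();print(o['position'],o['ft_force'],o['grip_width'])
for b in (0,-.03): delta(grip(b),DOWN)
E
```

```text
[ 0.5661 -0.1813  0.1429] [ -8.7314 -27.0126  -7.0782] 0.024500859042495472
d mm [ 2.1 -1.9 -1.2] rot deg [0.79 0.65 0.12]
d mm [ 2.2 -5.2 -1.2] rot deg [0.79 0.65 0.12]
```

At the stop (27 N, same y as at the start). Release and lift.

>>> step_arm:
  targets:
    - {"dx":0.001,"dy":0,"dz":0,"rx":0,"ry":0,"rz":0}
    - {"dx":0.001,"dy":0,"dz":0,"rx":0,"ry":0,"rz":0}
    - {"dx":0.001,"dy":0,"dz":0,"rx":0,"ry":0,"rz":0}
    - {"dx":0.001,"dy":0,"dz":0,"rx":0,"ry":0,"rz":0}
    - {"dx":0.001,"dy":0,"dz":0,"rx":0,"ry":0,"rz":0}
  gripper: 1

```text
time: 23.52
position: [0.5671, -0.181, 0.1428]
tool_rot: [1.0, 0.021, -0.006, 0.007]
ft_force: [0.2, 0.9, -0.5]
grip_width: 0.0665
```

>>> step_arm:
  targets:
    - {"dx":0,"dy":0,"dz":-0.02,"rx":0,"ry":0,"rz":0}
    - {"dx":0,"dy":0,"dz":-0.06,"rx":0,"ry":0,"rz":0}
    - {"dx":0,"dy":0,"dz":-0.1,"rx":0,"ry":0,"rz":0}
    - {"dx":-0.05,"dy":0.02,"dz":-0.13,"rx":0,"ry":0,"rz":0}
    - {"dx":-0.1,"dy":0.05,"dz":-0.15,"rx":0,"ry":0,"rz":0}

```text
time: 24.15
position: [0.4706, -0.233, 0.2962]
tool_rot: [1.0, 0.022, -0.005, 0.008]
ft_force: [0.7, -0.9, -0.2]
grip_width: 0.0868
```

>>> step_arm:
  targets:
    - {"dx":-0.03,"dy":0.02,"dz":0,"rx":0,"ry":0,"rz":0}
    - {"dx":-0.07,"dy":0.05,"dz":0,"rx":0,"ry":0,"rz":0}
    - {"dx":-0.1,"dy":0.08,"dz":0,"rx":0,"ry":0,"rz":0}
    - {"dx":-0.1,"dy":0.08,"dz":0,"rx":0,"ry":0,"rz":0}
    - {"dx":-0.1,"dy":0.08,"dz":0,"rx":0,"ry":0,"rz":0}

```text
time: 24.78
position: [0.3744, -0.317, 0.2984]
tool_rot: [1.0, 0.022, -0.004, 0.007]
ft_force: [0.8, 0.6, 0.2]
grip_width: 0.087
```

```bash
python3 - <<'E'
from plan import *
import cv2
o=telemetry.get_obs();print(o['position'],o['ft_force'],o['grip_width'],np.abs(o['joint_velocities']).max())
c=viewer.camera('top');cv2.imwrite('pics/t5.png',cv2.resize(c['img'][105:225,215:365],None,fx=5,fy=5,interpolation=cv2.INTER_CUBIC));np.savez("top5.npz",**c)
c=viewer.camera('scene');cv2.imwrite('pics/s5.png',cv2.resize(c['img'][100:290,100:320],None,fx=3.5,fy=3,interpolation=cv2.INTER_CUBIC));np.savez("scene5.npz",**c)
E
```

```text
[ 0.3744 -0.317   0.2984] [0.7631 0.5876 0.2399] 0.08700874416334708 0.02276431399906986
```

View pics/t5.png

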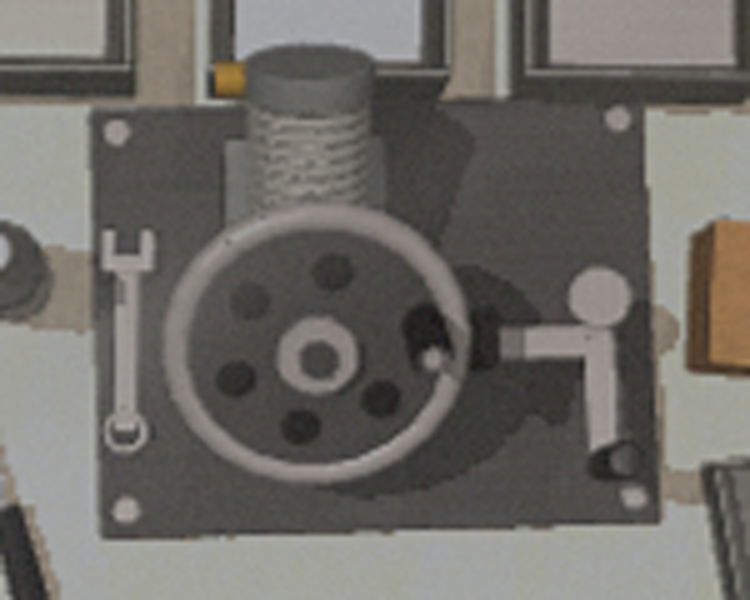

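View pics/s5.png

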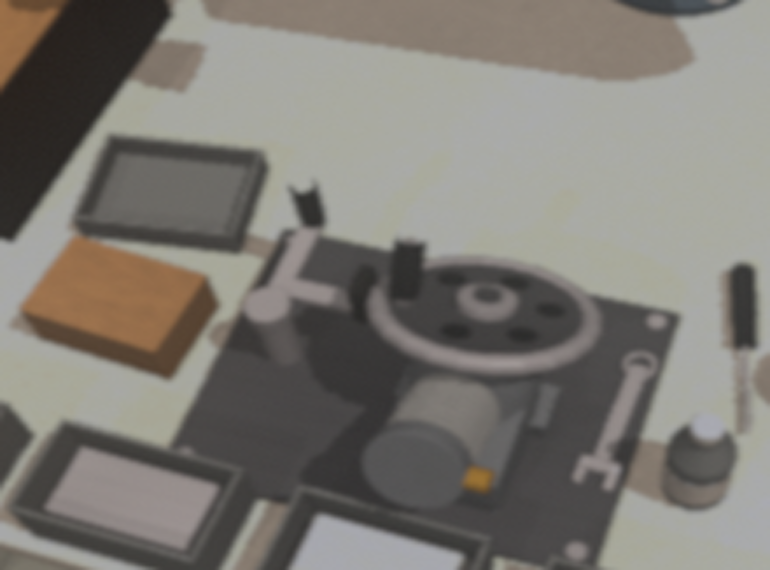

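```bash
python3 - <<'E'
from plan import *
t=load("top",5);Z=lambda x,y:(215+(x+.5)/5-.5,105+(y+.5)/5-.5)
def ph(c,u,v,h):
    o,d=ray(c,u,v); k=((hub+h*n-o)@n)/(d@n); p=o+k*d-hub; return p@fx*1000,p@sy*1000,-np.arctan2(p@sy,p@fx)
print(ph(t,*Z(296,295),.078),ph(t,*Z(432,358),.078))
for a,b in [((380,295),(380,398)),((400,370),(300,427)),((337,423),(236,378)),((256,407),(250,301)),((235,330),(333,272))]:
    print(np.array(ph(t,*Z(*b),.004))[2]-np.array(ph(t,*Z(*a),.004))[2])
p=onz(t,*Z(625,460),.178);d=p-piv;print(p,np.arctan2(d[1],d[0])%(2*np.pi)-np.pi-yaw,np.hypot(*d[:2]))
E
```

```text
(np.float64(67.0534482139525), np.float64(16.383621303847264), np.float64(-0.23964147979299177)) (np.float64(23.594758892975875), np.float64(-65.22785750817685), np.float64(1.2237116212985317))
1.4384572500208481
-4.869519526139546
-4.8561270152373535
1.4939612063391698
1.5412954004105703
[ 0.5678 -0.1781  0.178 ] -0.010723957206018708 0.1102810951088796
```

```bash
python3 -c "
from rig import robot
print(robot.hand_in())"
```

```text
the job is handed in; nothing more can be done
None
```

I took the brake fully off, turned the wheel clockwise by its handle just past the peak, and put the brake fully back on. Then I moved the arm clear and handed the job in at about 25 s; the hand-in reported no verdict.

- **Brake off:** I swung the lever to about 0.8 rad, and the top view showed it swung out about 45°.
- **Peak of resistance:** The force at the handle was about 7.5 N of drag. It climbed to about 23 N, then fell back to 8–9 N, where I stopped. The 23 N is more than the 13–18 N stated. I put the excess down to wrist load as the tool tilted, but I did not confirm that.
- **Where the wheel rests:** The handle and wheel holes show it turned 1.44–1.54 rad in total. With the force curve, that puts the crank at roughly 0.15–0.25 rad, inside the 0 to 0.42 window. This is an estimate, since the crank angle is not read directly.
- **Brake on:** I pushed the lever back until it pressed 27 N against its stop. The last picture puts it at about -0.01 rad, which is fully on, with the handle where I left it.
- **Rest of the bench:** The arm was about 0.2 m clear with wrist force near zero. The last pictures show the wrench, screwdriver, oil, carton and tray apparently in place. The mug was outside those crops, and I measured none of them.

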